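Screw the charging-port cap onto a mixing vessel and start its stirrer

ROBOT

A 7-joint arm with a two-finger parallel gripper is mounted at the origin on a cart in front of the work surface, level with it; the furniture and walls round the work are solid. World frame = base frame: x ahead of the robot, y to its left, z up, the work surface at z = 0. Lengths are in m, angles in rad, forces in N, time in s.
With the tool pointing down it reaches from about 0.35 to 0.9 m from the base axis. Payload 8.1 kg.
Tool frame: the origin (TCP) lies midway between the tips of the shut fingers; the grasp point (between the pads) lies 19 mm behind it; z points along the fingers, y is the line along which they close (so a half turn about z gives the same grasp; the last joint's range is limited). The gripper opens to 92 mm and grips with 3 to 60 N. Pads are 19 mm wide; open, the fingers measure 130 mm over their backs; the gripper's body (75 mm by 190 mm) begins 47 mm behind the grasp point.
Start: joints at [-1.392, 0.434, 0.025, 1.573, -0.012, 1.134, -0.075], TCP at [0.174, 0.6, 0.227] pointing down, gripper open.
Joint ranges: [-2.62, 2.62], [-0.44, 2.09], [-1.27, 1.32], [0.08, 2.57], [-1.32, 4.46], [0.12, 2], [-2.74, 2.74]. Speed limits (rad/s): [2.22, 2.22, 3.01, 3.01, 3.14, 3.14, 3.14].

INTERFACE

Orientations are given as a unit quaternion [x, y, z, w].
In Python, from cell import state, eyes, r gives the robot as it stands. The module is installed in compiled form; this text tells all that it offers.
- The arm moves only by the shell command python3 -m crank 'ROWS' [FORCE]. ROWS is JSON, a list of rows, each a list of 7 numbers: the gripper's target within -1 to 1 (fully open at 1, half-way at 0, shut at -1), then the shift along the world's x, y, z each as a share of 0.2 m, from -1 to 1, then the turn, a rotation vector about the world's x, y, z each as a share of 90 degrees, from -1 to 1. A call has 1 to 10 rows; each row is the pose to reach, as a shift and turn from the pose commanded when the call began; what a row does not reach only later rows make up. A row lasts 1/8 s, in which the tool goes at most 62.5 mm and 10.7 degrees, less where a joint would pass 70% of its speed; a pose out of reach is approached as far as the arm can. A call with a number of a shift or a turn outside -1 to 1 is refused whole. A call with a gripper value outside its range is refused whole. The fingers move at their own pace and stop on an object; FORCE is the grip in N (left out, the last holds). Time passes only in rows, so rows that repeat a pose let the fingers close. It gives the time, the measured TCP pose, the force, the opening and the grip force at its end, in the units of the state.
- state(): the state, without advancing time (a new reading comes with each control period).
- eyes.snapshot(name): name is "side" or "top"; returns a dict with "color" (480x640x3 uint8, red, green, blue), "mtx" (3x3 intrinsics, pixels), "position" and "rotation" of the camera in the world. Camera axes: x right, y down, z forward; pixel columns grow to the right and rows downward; lengths in m; the calibration is good to about 2 mm. A picture is of the moment at which its call begins. There is no depth.
- r.sign_off(): hands the job in; it is judged then, once.
The state is a dict: "clock": time; "joint_positions": joint angles; "qvel": joint speeds; "joint_efforts": joint torques, N m; "tcp_pos": TCP position; "tcp_rot": TCP orientation; "force": force on the tool from outside, world axes, zero at the start; "torque": the same for the moment, N m; "width": finger opening in m; "grip_force": force on a finger pad.
Only numpy, scipy, OpenCV 4.12 (cv2) and the standard library are available. Lean on these libraries where they do the work, as an engineer would, in place of code of your own. Each camera call takes 0.05 s, during which the arm holds its last target. There are 200 camera calls.

TASK

Close the open inclined port of the mixing vessel with the larger of the two grey caps and start the stirrer. Set the cap square on the port so that it rests on top of the thread, turn it backward (anticlockwise, as you look at the cap) until it drops a step into the thread, then turn it forward until it comes to its stop, fully home. Then turn the knob of the stirrer's control unit clockwise as far as it goes, and leave the other things on the bench where they are.

Things in the scene. Friction and masses are not known exactly. Their poses are not given: they have to be found in the camera images.
- cap: The larger grey screw cap, loose, standing on its open end. Ribbed skirt 67 mm in diameter, 24 mm high; on top an upright finger bar; 50 mm high in all, 0.14 kg. Origin: centre of its open lower edge; z out through the top, x along the bar. Half a turn makes no difference to it. It may stand in either of two places, the small cap in the other.
- cap_bar (a point): Centre of that cap's finger bar, 37 mm above the cap's origin. The bar is 58 mm long (cap x), 14 mm thick, 26 mm high, from 24 to 50 mm above the origin. The cap falls and settles by its own weight, so fingers standing loosely on both sides of the bar can turn it.
- cap_lug (a point): Inside the skirt (bore 60 mm, 20.5 mm deep) are two thread lugs, below the two ends of the bar, each reaching 32 degrees to either side of the bar's line; underside 2 mm above the skirt's lower edge, 3 mm thick, bore between them 50 mm. This point is the middle of one lug's underside.
- port: Mouth of the open threaded steel port (fixed), a pipe leaning 27 degrees from vertical, away from the vessel's axis and towards the robot. Origin: centre of its rim. z: along the pipe, out of the mouth; x: level, where the cap's bar lies when fully home; y: down the slope. TURN, below, is the angle from port x to cap x about port z, anticlockwise positive, modulo 180 degrees.
- neck: The same pipe, same origin and z as port, x up the slope. 47 mm in diameter, tapered to 40 mm at the rim for lead-in. It has a two-start thread of 56 mm diameter; a rib higher than the thread stops each start at its forward end. The cap has sideways play of 1.5 mm along its bar, 3 mm across. At TURN 0 to 82 degrees the lugs rest on top of the thread; aim at about 40 when setting the cap down.
- port_top (a point): Middle of the top of one thread start. Cap origin on top of the thread: 13.5 mm below the rim (port z) at TURN 0, 11 mm at 82. Forward (clockwise) from there it only meets the stop rib at TURN 0, too high. Turned back past TURN 82 it drops 6.5 mm into the thread, and goes back no farther than 108. At 108 to 180 the lugs would stand on the ribs: do not set it down there.
- port_end (a point): Middle of one stop rib. After the drop, turned forward, the cap winds down 2.5 mm until its lugs meet the ribs at TURN 0, its bar level: fully home, cap origin 19 to 20 mm below the rim.
- vessel: The mixing vessel (fixed): glass jar with a steel head plate 138 mm in diameter, top 147 mm above the bench, a white motor on it (46 mm in diameter, its top 199 mm above the bench, about the height of the port's rim, 12 mm behind the vessel's axis). Origin: on the bench under its axis. The port's rim is 73 mm in front of the axis (vessel -x).
- speed_grip (a point): On the vertical axis of the black knob of the stirrer's control unit (white box 100 x 130 x 58 mm, left of the vessel), at the height to grip. The knob: a round flange 44 mm in diameter with a raised grip bar across it, 42 mm long, 14 mm thick, its top 7 mm above this point and the flange 23 mm below it. The bar lies along this point's x axis.
- speed (a joint): Turn of that knob in rad, 0 at off, growing clockwise seen from above to its stop at 1.5; it stays where it is left and turns easily (about 0.03 N m).
- small_cap: The small grey cap, 42 mm in diameter, 39 mm high with its bar, a bystander. Origin: centre of its lower edge.
- beaker_100: Glass beaker 57 mm in diameter, 68 mm high, a bystander. Origin: centre of its underside.
- specimen_cup_1: Lidded specimen cup 64 mm in diameter, 71 mm high, behind the control unit, a bystander. Origin: centre of its underside.
- specimen_cup_2: Another such cup, a bystander.
- marker_1: Felt marker 133 mm long, 12 mm thick, lying in front of the vessel, a bystander.

How it is judged:
By the outcome, as a careful person would: the job done as asked, in the order asked, and still so for the second after the job is handed in, with the robot touching nothing.
It also fails if it takes over 64 s, if anything falls off the work surface, if the arm or the gripper's body presses on something with over 40 N, if the wrist force passes 120 N, or if a joint passes its speed limit or range.

## Working session

There is one attempt and no reset: what is moved stays moved. The work goes in short steps, Python scripts to look and compute and a shell command to move; the robot and the scene stay as the last step left them, time stands still between calls to the robot, and variables do not carry over. Pictures are saved under pics/ and viewed, at most 10 in all, crops included, and the job is handed in when it is done.

```bash
mkdir -p pics
cat > h.py <<'E'
import numpy as np, cv2
from cell import state, eyes, r
def ray(s,u,v):
    d=np.linalg.inv(s["mtx"])@[u,v,1.]; R=np.array(s["rotation"])
    if R.shape!=(3,3):
        from scipy.spatial.transform import Rotation as Ro; R=Ro.from_quat(R).as_matrix()
    return np.array(s["position"]),R@d
def onz(s,u,v,z):
    p,d=ray(s,u,v); return p+d*(z-p[2])/d[2]
def proj(s,P):
    R=np.array(s["rotation"])
    if R.shape!=(3,3):
        from scipy.spatial.transform import Rotation as Ro; R=Ro.from_quat(R).as_matrix()
    c=R.T@(np.array(P)-s["position"]); q=np.array(s["mtx"])@c; return q[:2]/q[2]
def tri(s1,a,s2,b):
    p,d=ray(s1,*a); q,e=ray(s2,*b); d/=np.linalg.norm(d); e/=np.linalg.norm(e)
    t=np.linalg.lstsq(np.c_[d,-e],q-p,rcond=None)[0]
    A,B=p+d*t[0],q+e*t[1]; return (A+B)/2,np.linalg.norm(A-B)
E
python3 - <<'E'
from h import *
for n in("top","side"):
    s=eyes.snapshot(n); cv2.imwrite(f"pics/{n}0.png",s["color"][:,:,::-1]); print(n,s["mtx"],s["position"],s["rotation"])
print(state())
E
```

```text
top [[586.86678703   0.         318.56982442]
 [  0.         586.86678703 244.61907002]
 [  0.           0.           1.        ]] [0.46061148 0.23700578 1.21071761] [-0.69668469  0.71619247 -0.02586021  0.03209423]
side [[495.17895475   0.         316.11827776]
 [  0.         495.17895475 237.90844837]
 [  0.           0.           1.        ]] [0.29577261 0.86488538 0.65827564] [-0.16047496  0.88356244 -0.43199455  0.08334214]
{'clock': 0.1, 'joint_positions': array([-1.39157783,  0.43515745,  0.02495817,  1.57397448, -0.01158537,
        1.13399874, -0.07508487]), 'qvel': array([-0.00058107, -0.00170334, -0.00030348, -0.00385901,  0.00075915,
        0.00275926,  0.00173066]), 'joint_efforts': array([ 2.43936673e-03, -6.69118094e+01,  9.87521075e-01, -3.15142322e+01,
       -6.06045267e-02,  3.75928392e-02,  9.45715306e-05]), 'tcp_pos': array([0.17373686, 0.59990595, 0.22603293]), 'tcp_rot': array([ 1.40460093e-01,  9.90086096e-01, -6.95973951e-04, -3.10856536e-05]), 'force': array([ 0.53208216,  0.2253042 , -0.14642244]), 'torque': array([ 0.03322247,  0.0205273 , -0.00783319]), 'grip_force': 0.0, 'width': 0.09146029244273739}
```

View pics/top0.png

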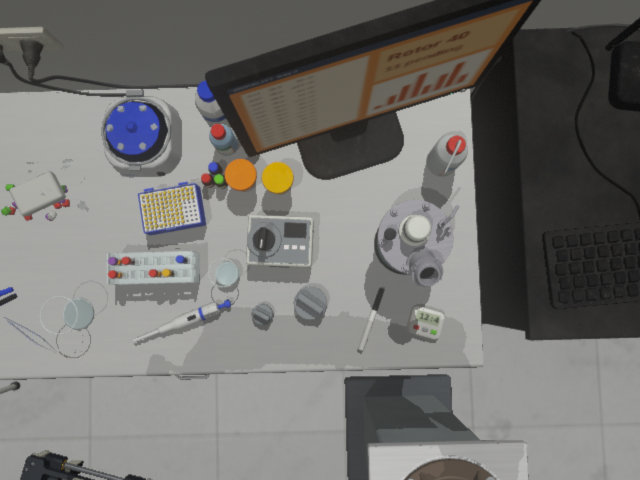

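View pics/side0.png

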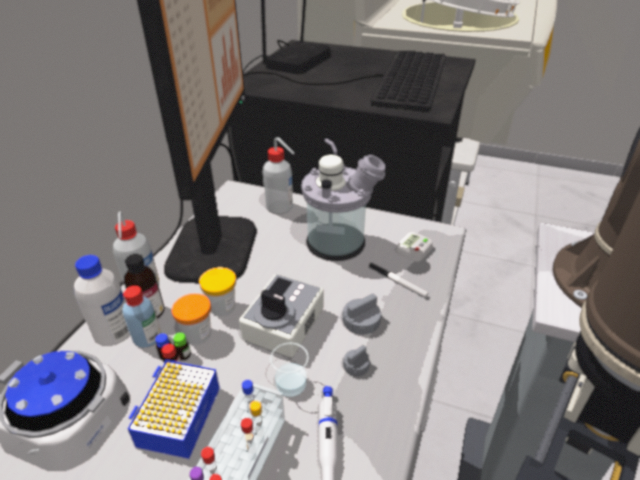

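The top view shows the large cap at about (311,302), the port at (427,267), the motor at (416,228), the knob at (263,238) and the small cap at (262,314). In the side view the cap is at (363,315), the port mouth at (371,165) and the knob at (275,300). I'll take enlarged crops next.

Run:
```python
from h import *
t=cv2.imread("pics/top0.png"); s=cv2.imread("pics/side0.png")
f=lambda im,x,y,w,h,k:cv2.resize(im[y:y+h,x:x+w],None,fx=k,fy=k,interpolation=cv2.INTER_CUBIC)
a=f(t,240,210,100,120,4); b=f(t,370,190,100,120,4)
cv2.imwrite("pics/c1.png",np.hstack([a,b]))
a=f(s,235,260,160,120,4)[:,:]; 
c=f(s,300,145,100,60,6)
cv2.imwrite("pics/c2.png",np.vstack([np.pad(cv2.resize(a,(400,300)),((0,0),(0,200),(0,0))),cv2.resize(c,(600,300),interpolation=cv2.INTER_CUBIC)[:300]]) if 0 else c)
cv2.imwrite("pics/c3.png",a)
```

```text
(no output)
```

View pics/c1.png

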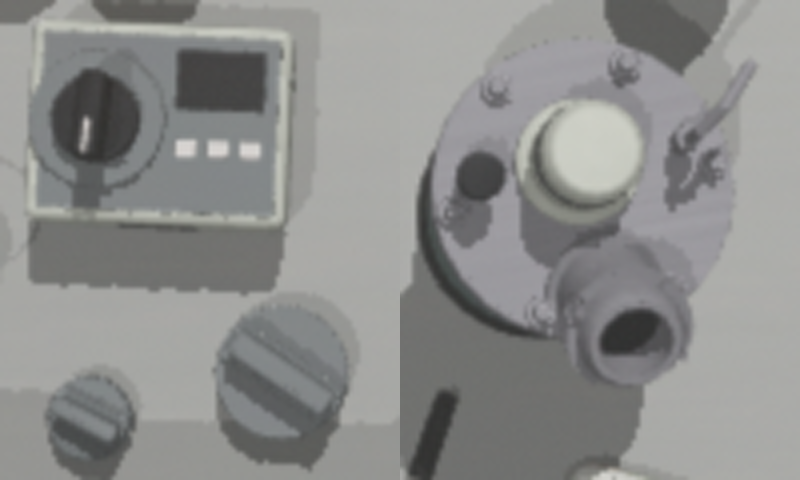

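View pics/c2.png

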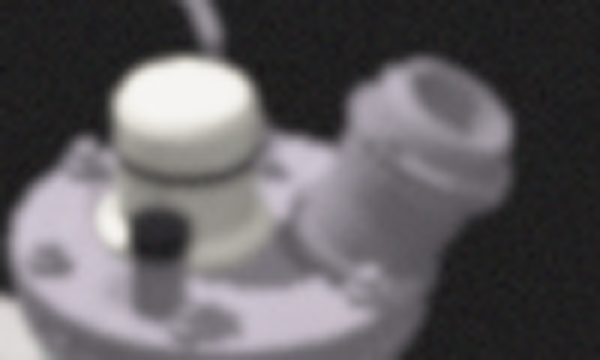

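Run:
```python
from h import *
t=cv2.imread("pics/top0.png"); s=cv2.imread("pics/side0.png")
f=lambda im,x,y,w,h,k:cv2.resize(im[y:y+h,x:x+w],None,fx=k,fy=k,interpolation=cv2.INTER_CUBIC)
def st(a):
    a=a.astype(float); return np.clip((a-60)*1.6,0,255).astype(np.uint8)
a=f(t,286,277,50,50,8); b=f(s,335,285,50,50,8); c=f(t,240,215,50,50,4);d=f(t,402,250,50,50,4);e=f(s,250,270,50,50,4);g=f(s,345,145,50,50,4)
cv2.imwrite("pics/c4.png",np.vstack([np.hstack([st(a),st(b)]),np.hstack([c,d,e,g])]))
T=eyes.snapshot("top");S=eyes.snapshot("side")
# masks: motor top, skirts
pl=onz(T,415.9,236.3,.147); mo=onz(T,418,227.5,.199); rim=onz(T,427.5,272.8,.199)
print("plate",pl,"motor",mo,"rim",rim,"tri",tri(T,(427.5,272.8),S,(374.7,160.3)))
print("d motor-rim",np.linalg.norm(mo-rim),"dir",np.degrees(np.arctan2(*(rim-mo)[1::-1])))
print("knob",onz(T,263.5,239,.081))
print("cap bar",onz(T,310,303,.05))
```

```text
plate [0.55834856 0.06791897 0.147     ] motor [0.56875898 0.07193359 0.199     ] rim [0.48999845 0.05884317 0.199     ] tri (array([0.48944993, 0.05962919, 0.20403665]), np.float64(0.0008292931392111684))
d motor-rim 0.07984096514251612 dir -170.56340277077067
knob [0.56745907 0.35192943 0.081     ]
cap bar [0.44130947 0.26595083 0.05      ]
```

View pics/c4.png

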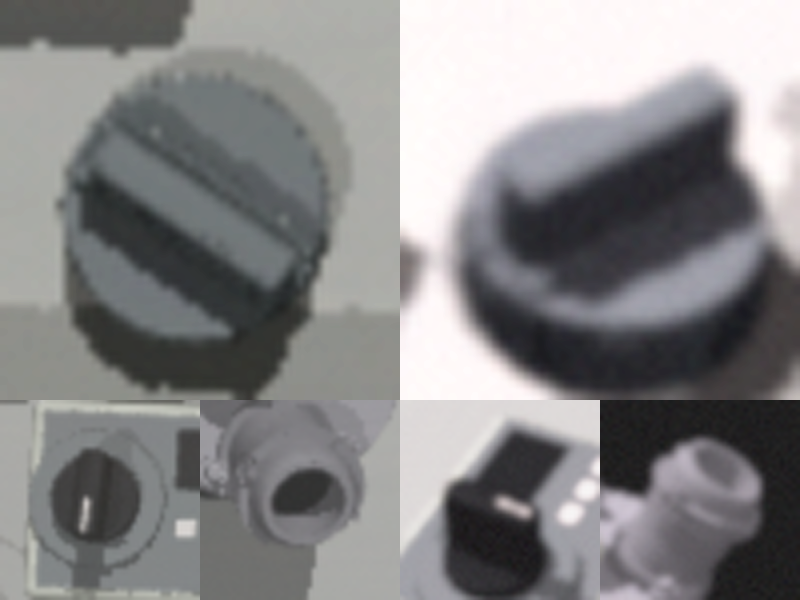

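Top face of the large cap's bar: centre at top px (310.1,303.0), corners (299.8,292.3), (323.5,307.6), (320.4,313.5) and (297,298.5). In the side view its centre is at (362.2,302.1). Next I work out the pose to approach.

```bash
cat >> h.py <<'E'
from scipy.spatial.transform import Rotation as Ro
def tool(y_deg, z=(0,0,-1), ):
    """tool rotation with z axis given and y axis nearest heading y_deg"""
    z=np.array(z,float); z/=np.linalg.norm(z)
    a=np.radians(y_deg); y=np.array([np.cos(a),np.sin(a),0]); y-=z*(y@z); y/=np.linalg.norm(y)
    return Ro.from_matrix(np.c_[np.cross(y,z),y,z])
def go(p,R,p0=None,R0=None):
    s=state(); p0=s["tcp_pos"] if p0 is None else p0; R0=Ro.from_quat(s["tcp_rot"]) if R0 is None else R0
    v=(R*R0.inv()).as_rotvec()
    print("shift",np.round((np.array(p)-p0)/.2,4),"turn",np.round(v/(np.pi/2),4),"deg",round(np.degrees(np.linalg.norm(v)),1))
E
python3 - <<'E'
from h import *
T=eyes.snapshot("top");S=eyes.snapshot("side")
c=[onz(T,*q,.05) for q in((299.8,292.3),(323.5,307.6),(320.4,313.5),(297,298.5))]
ctr=np.mean(c,0); yaw=[np.degrees(np.arctan2(*(a-b)[1::-1])) for a,b in((c[0],c[1]),(c[3],c[2]))]
print(ctr,yaw,np.linalg.norm(c[0]-c[1]),np.linalg.norm(c[0]-c[3]),tri(T,(310.1,303),S,(362.2,302.1)))
yw=np.mean(yaw); go([ctr[0],ctr[1],.12],tool(yw+90))
print(Ro.from_quat(state()["tcp_rot"]).as_matrix().round(2))
E
```

```text
[0.44137074 0.26563234 0.05      ] [np.float64(55.73504417678266), np.float64(55.9527049160287)] 0.05551753519244024 0.013355939359402755 (array([0.44228996, 0.2662424 , 0.04190679]), np.float64(0.0023135812253899674))
shift [ 1.3379 -1.6729 -0.5324] turn [3.000e-04 1.000e-04 7.999e-01] deg 72.0
[[-0.96  0.28 -0.  ]
 [ 0.28  0.96 -0.  ]
 [-0.   -0.   -1.  ]]
```

```bash
python3 -m crank '[[0,0.3,-0.3,0,0,0,0.2],[0,0.6,-0.7,0,0,0,0.4],[0,0.9,-0.95,0,0,0,0.6],[0,0.95,-1,0,0,0,0.8],[0,0.95,-1,0,0,0,0.8],[0,0.95,-1,0,0,0,0.8],[0,0.95,-1,0,0,0,0.8],[0,0.95,-1,0,0,0,0.8]]' 15
python3 - <<'E'
from h import *
go([.4415,.2658,.10],tool(145.85))
E
```

```text
clock: 1.3
tcp_pos: [0.364, 0.4002, 0.2267]
tcp_rot: [-0.468, 0.884, 0.0, -0.0]
force: [-0.2, 0.0, -0.2]
width: 0.0459
grip_force: 0.0
shift [ 0.3876 -0.672  -0.6337] turn [-0.0001 -0.0001  0.0009] deg 0.1
```

```bash
python3 -m crank '[[0,0.2,-0.33,-0.1,0,0,0],[0,0.387,-0.672,-0.4,0,0,0],[0,0.387,-0.672,-0.63,0,0,0],[0,0.387,-0.672,-0.63,0,0,0],[0,0.387,-0.672,-0.63,0,0,0],[0,0.387,-0.672,-0.63,0,0,0]]'
python3 - <<'E'
from h import *
T=eyes.snapshot("top");S=eyes.snapshot("side")
f=lambda im,x,y,w,h,k:cv2.resize(im[y:y+h,x:x+w,::-1],None,fx=k,fy=k,interpolation=cv2.INTER_CUBIC)
cv2.imwrite("pics/d.png",np.vstack([np.hstack([f(T["color"],403,248,50,50,8),f(S["color"],345,145,50,50,8)]),np.hstack([f(T["color"],260,250,100,100,2),f(S["color"],310,225,120,120,2)[:200,:200],cv2.resize(T["color"][110:360,180:430,::-1],(400,200))])]))
E
```

```text
clock: 2.05
tcp_pos: [0.4414, 0.2673, 0.1018]
tcp_rot: [-0.468, 0.884, 0.0, 0.001]
force: [-0.3, -0.2, -0.5]
width: 0.0458
grip_force: 0.0
```

View pics/d.png

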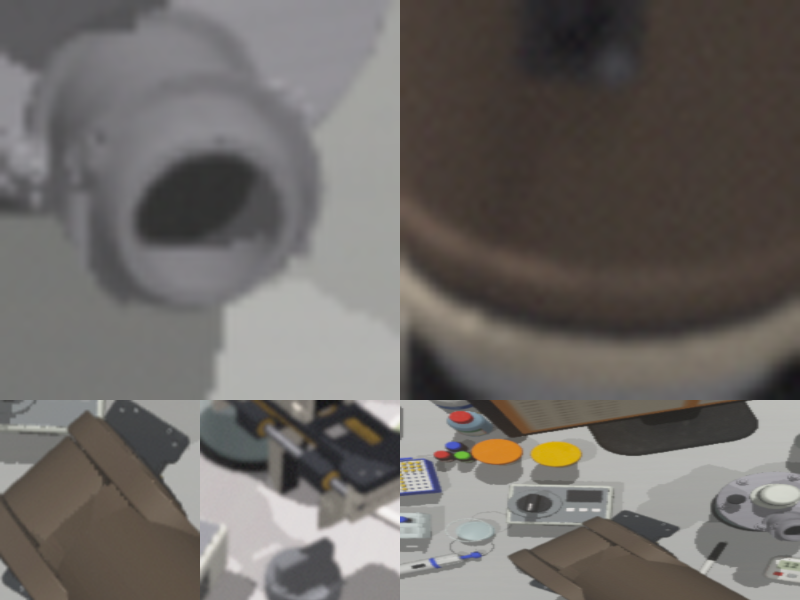

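The top crop shows the port's hole from u 135 to 285, top edge at v 152. That puts the rim centre at about (210,218), or full px (429.25,275.25). The gripper hangs above the cap, aligned with the bar.

Run:
```python
from h import *
T=eyes.snapshot("top");S=eyes.snapshot("side")
rim=onz(T,429.25,275.25,.199); pl=onz(T,415.9,236.3,.147); mo=onz(T,417.75,227.1,.199)
for a in(pl,mo): d=a-rim; print(rim,np.hypot(*d[:2]),np.degrees(np.arctan2(d[1],d[0])))
print(tri(T,(429.25,275.25),S,(375.5,160.5)))
# plate outline by ellipse: edges
go([.4415,.2658,.027],tool(145.85))
```

```text
[0.48570942 0.05601934 0.199     ] 0.07360738420030703 9.30346956060718
[0.48570942 0.05601934 0.199     ] 0.08533238678083312 11.024205392987815
(array([0.48682322, 0.05698015, 0.2026679 ]), np.float64(0.0024849692352447643))
shift [ 3.00e-04 -6.80e-03 -3.74e-01] turn [-0.0009  0.001  -0.0005] deg 0.1
```

```bash
python3 -m crank '[[0,0,-0.005,-0.2,0,0,0],[0,0,-0.005,-0.37,0,0,0],[0,0,-0.005,-0.37,0,0,0],[0,0,-0.005,-0.37,0,0,0],[-1,0,-0.005,-0.37,0,0,0],[-1,0,-0.005,-0.37,0,0,0],[-1,0,-0.005,-0.37,0,0,0],[-1,0,-0.005,-0.37,0,0,0],[-1,0,-0.005,-0.37,0,0,0]]' 20
```

```text
clock: 3.38
tcp_pos: [0.4412, 0.265, 0.0269]
tcp_rot: [-0.468, 0.884, 0.0, 0.0]
force: [0.3, -0.4, 2.7]
width: 0.0136
grip_force: 20.0
```

```bash
cat >> h.py <<'E'
RIM=np.array([.486,.0565,.1995]); YAW=np.radians(10.3); TI=np.radians(27)
PZ=np.array([-np.sin(TI)*np.cos(YAW),-np.sin(TI)*np.sin(YAW),np.cos(TI)])
PX=np.array([-np.sin(YAW),np.cos(YAW),0]); PY=np.cross(PZ,PX)
def pose(T,h):
    t=np.radians(T); cx=-(np.cos(t)*PX+np.sin(t)*PY); y=np.cross(PZ,cx)
    return RIM+PZ*h, Ro.from_matrix(np.c_[np.cross(y,-PZ),y,-PZ])
def where():
    s=state(); d=s["tcp_pos"]-RIM; R=Ro.from_quat(s["tcp_rot"]).as_matrix(); cx=np.cross(R[:,1],PZ)
    print("clock",s["clock"],"xyz port mm",np.round([d@PX*1e3,d@PY*1e3,d@PZ*1e3],1),"T",round(np.degrees(np.arctan2(-cx@PY,-cx@PX)),1),
     "tilt",round(np.degrees(np.arccos(-R[:,2]@PZ)),2),"w",round(s["width"]*1e3,1),"F port",np.round([s["force"]@a for a in(PX,PY,PZ)],1),"Mz",round(s["torque"]@PZ,2),"q",s["joint_positions"].round(2))
E
python3 - <<'E'
from h import *
p,R=pose(40,.08); go(p,R); where()
E
```

```text
shift [ 0.0452 -1.0749  1.2195] turn [ 0.2861 -0.1782 -1.04  ] deg 98.4
clock 3.375 xyz port mm [ 213.1   84.4 -150.7] T 132.2 tilt 27.0 w 13.6 F port [-0.5 -1.5  2.3] Mz 0.02 q [-0.58  0.52 -0.08  2.04  0.07  0.58  1.83]
```

```bash
python3 -m crank '[[-1,0,0,0.15,0,0,0],[-1,0,0,0.4,0,0,0],[-1,0,-0.1,0.7,0,0,-0.1],[-1,0,-0.3,1,0,0,-0.2],[-1,0,-0.5,1,0,0,-0.3],[-1,0,-0.5,1,0,0,-0.4],[-1,0,-0.5,1,0,0,-0.5],[-1,0,-0.5,1,0,0,-0.5]]' 20
python3 - <<'E'
from h import *
p,R=pose(40,.09); go(p,R); where()
E
```

```text
clock: 4.38
tcp_pos: [0.441, 0.1648, 0.2266]
tcp_rot: [-0.095, 0.995, -0.0, -0.0]
force: [-0.7, -0.4, -2.7]
width: 0.0138
grip_force: 20.0
shift [ 0.0242 -0.5779  0.2656] turn [ 0.1804 -0.2522 -0.5515] deg 56.9
clock 4.375 xyz port mm [114.6  10.   35.4] T 90.5 tilt 27.03 w 13.8 F port [-0.3  1.9 -2. ] Mz 0.0 q [-0.54  0.18  0.08  1.94 -0.02  1.02  1.31]
```

```bash
python3 -m crank '[[-1,0,0,0.2,0,0,0],[-1,0.02,-0.2,0.27,0.06,-0.08,-0.18],[-1,0.024,-0.4,0.27,0.12,-0.16,-0.36],[-1,0.024,-0.578,0.266,0.18,-0.252,-0.55],[-1,0.024,-0.578,0.266,0.18,-0.252,-0.55],[-1,0.024,-0.578,0.266,0.18,-0.252,-0.55],[-1,0.024,-0.578,0.266,0.18,-0.252,-0.55],[-1,0.024,-0.578,0.266,0.18,-0.252,-0.55],[-1,0.024,-0.578,0.266,0.18,-0.252,-0.55]]'
python3 - <<'E'
from h import *
where(); p,R=pose(40,.09); go(p,R)
p,R=pose(40,.025); go(p,R)
T=eyes.snapshot("top");S=eyes.snapshot("side")
f=lambda im,x,y,w,h,k:cv2.resize(im[y:y+h,x:x+w,::-1],None,fx=k,fy=k,interpolation=cv2.INTER_CUBIC)
cv2.imwrite("pics/e.png",np.hstack([f(T["color"],365,200,100,120,4),f(S["color"],310,90,100,120,4)]))
E
```

```text
clock: 5.5
tcp_pos: [0.4462, 0.0493, 0.28]
tcp_rot: [0.328, 0.915, 0.117, 0.202]
force: [0.7, -0.1, -1.4]
width: 0.0137
grip_force: 20.0
clock 5.5 xyz port mm [ 0.  -0.5 90. ] T 40.2 tilt 0.05 w 13.7 F port [-0.2  0.  -1.5] Mz 0.0 q [-0.34 -0.18  0.07  2.26  0.09  0.59  0.55]
shift [-0.0021 -0.0005 -0.0013] turn [ 0.0012 -0.0003 -0.0025] deg 0.2
shift [ 0.1431  0.0259 -0.2909] turn [ 0.0012 -0.0003 -0.0025] deg 0.2
```

View pics/e.png

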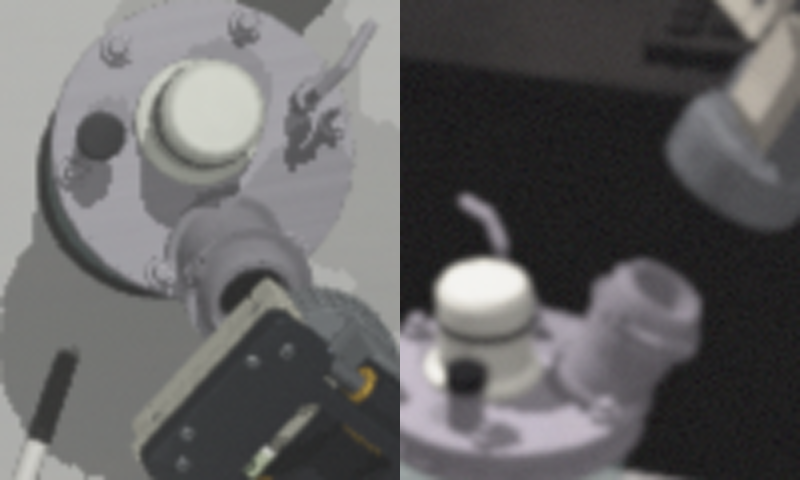

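The cap hangs square above the port. In this crop the port's hole is at (661,286), or side px (375.3,161.5), which agrees with the estimate. Descending.

```bash
python3 -m crank '[[-1,0.04,0.007,-0.08,0,0,0],[-1,0.08,0.015,-0.16,0,0,0],[-1,0.11,0.02,-0.225,0,0,0],[-1,0.125,0.023,-0.255,0,0,0],[-1,0.143,0.026,-0.29,0,0,0],[-1,0.143,0.026,-0.29,0,0,0],[-1,0.143,0.026,-0.29,0,0,0]]'
python3 - <<'E'
from h import *
where(); p,R=pose(40,.018); go(p,R);p,R=pose(40,.014); go(p,R)
E
```

```text
clock: 6.48
tcp_pos: [0.4746, 0.0546, 0.2222]
tcp_rot: [0.329, 0.915, 0.117, 0.202]
force: [-0.5, 0.9, -2.1]
width: 0.0141
grip_force: 20.0
clock 6.475 xyz port mm [ 0.2 -0.  25.5] T 40.1 tilt 0.01 w 14.1 F port [ 1.   1.3 -1.7] Mz 0.03 q [-0.34 -0.04  0.08  2.32  0.1   0.4   0.55]
shift [ 0.0166  0.0021 -0.0334] turn [ 0.0004  0.0002 -0.001 ] deg 0.1
shift [ 0.0255  0.0037 -0.0512] turn [ 0.0004  0.0002 -0.001 ] deg 0.1
```

```bash
python3 -m crank '[[-1,0.008,0.001,-0.016,0,0,0],[-1,0.0166,0.003,-0.033,0,0,0],[-1,0.0166,0.003,-0.033,0,0,0]]'; python3 -c "
from h import *
where()"; python3 -m crank '[[-1,0.005,0.001,-0.01,0,0,0],[-1,0.01,0.002,-0.02,0,0,0],[-1,0.01,0.002,-0.02,0,0,0]]'; python3 -c "
from h import *
where()"
```

```text
clock: 6.85
tcp_pos: [0.4779, 0.056, 0.2154]
tcp_rot: [0.329, 0.915, 0.117, 0.202]
force: [-5.1, 5.4, 4.2]
width: 0.0137
grip_force: 20.0
clock 6.85 xyz port mm [ 1.  -0.  17.8] T 40.1 tilt 0.06 w 13.7 F port [6.2 1.7 5.6] Mz -0.02 q [-0.34 -0.02  0.08  2.32  0.09  0.38  0.55]
clock: 7.22
tcp_pos: [0.4799, 0.056, 0.2124]
tcp_rot: [0.329, 0.915, 0.118, 0.202]
force: [-18.4, 1.7, 22.7]
width: 0.0134
grip_force: 34.8
clock 7.225 xyz port mm [ 0.6 -0.4 14.3] T 40.1 tilt 0.09 w 13.4 F port [ 4.9  5.5 28.3] Mz 0.0 q [-0.34 -0.02  0.08  2.32  0.09  0.36  0.55]
```

```bash
python3 -m crank '[[-1,0,0,0.007,0,0,0],[-0.62,-0.002,0,0.009,0,0,0],[-0.62,-0.002,0,0.009,0,0,0],[-0.62,-0.002,0,0.009,0,0,0]]'
python3 - <<'E'
from h import *
where()
for T in (60,85,100): p,R=pose(T,.016); p=p+PX*.0007; go(p,R)
T=eyes.snapshot("top");S=eyes.snapshot("side")
f=lambda im,x,y,w,h,k:cv2.resize(im[y:y+h,x:x+w,::-1],None,fx=k,fy=k,interpolation=cv2.INTER_CUBIC)
cv2.imwrite("pics/f.png",np.hstack([f(T["color"],365,200,100,120,4),f(S["color"],310,90,100,120,4)]))
E
```

```text
clock: 7.72
tcp_pos: [0.4799, 0.0553, 0.2132]
tcp_rot: [0.33, 0.915, 0.117, 0.202]
force: [0.0, 0.4, 0.1]
width: 0.0171
grip_force: 0.0
clock 7.725 xyz port mm [-0.  -0.7 15.1] T 40.1 tilt 0.02 w 17.1 F port [ 0.4 -0.2  0.1] Mz 0.03 q [-0.34 -0.02  0.09  2.32  0.09  0.37  0.55]
shift [-0.0057  0.0028  0.0027] turn [-0.0989 -0.0178  0.1974] deg 19.9
shift [-0.0057  0.0028  0.0027] turn [-0.223  -0.0403  0.4449] deg 44.9
shift [-0.0057  0.0028  0.0027] turn [-0.2975 -0.0538  0.5934] deg 59.9
```

View pics/f.png

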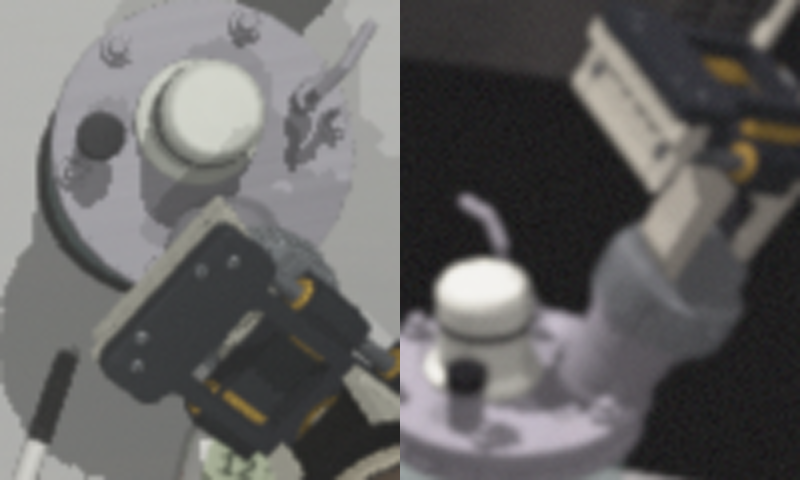

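The cap is seated square on the port: side crop shows the skirt around the rim at (665,290). Turning back.

```bash
python3 -m crank '[[-0.62,-0.002,0.002,0.003,-0.05,-0.009,0.1],[-0.62,-0.002,0.002,0.004,-0.1,-0.018,0.2],[-0.62,-0.002,0.002,0.004,-0.15,-0.027,0.3],[-0.62,-0.002,0.002,0.004,-0.2,-0.036,0.4],[-0.62,-0.002,0.002,0.004,-0.25,-0.045,0.5],[-0.62,-0.002,0.002,0.004,-0.3,-0.054,0.6],[-0.62,-0.002,0.002,0.004,-0.337,-0.061,0.672],[-0.62,-0.002,0.002,0.004,-0.337,-0.061,0.672],[-0.62,-0.002,0.002,0.004,-0.337,-0.061,0.672]]'
python3 - <<'E'
from h import *
where()
T=eyes.snapshot("top");S=eyes.snapshot("side")
f=lambda im,x,y,w,h,k:cv2.resize(im[y:y+h,x:x+w,::-1],None,fx=k,fy=k,interpolation=cv2.INTER_CUBIC)
cv2.imwrite("pics/g.png",np.hstack([f(T["color"],365,200,100,120,4),f(S["color"],310,90,100,120,4)]))
E
```

```text
clock: 8.95
tcp_pos: [0.4792, 0.056, 0.2139]
tcp_rot: [-0.236, 0.943, -0.015, 0.233]
force: [-0.2, 0.7, 0.6]
width: 0.017
grip_force: 0.3
clock 8.95 xyz port mm [ 0.7 -0.5 16. ] T 107.8 tilt 0.03 w 17.0 F port [ 0.8 -0.2  0.6] Mz -0.02 q [-0.38 -0.02  0.13  2.32  0.1   0.37  1.72]
```

View pics/g.png

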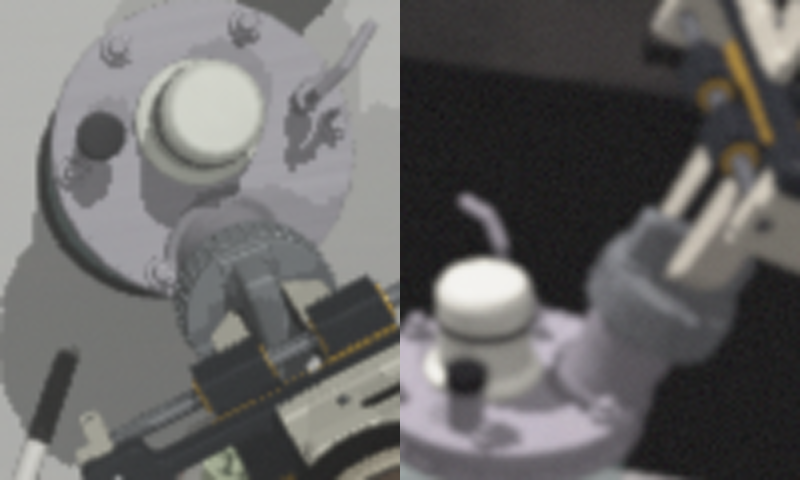

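The cap has turned with the fingers. Its bar now runs up-slope at about (240,280) in the top crop. I'll probe downward to confirm the drop.

```bash
python3 -m crank '[[-0.62,0.004,0.001,-0.009,0,0,0],[-0.62,0.008,0.0015,-0.016,0,0,0],[-0.62,0.0134,0.0024,-0.0267,0,0,0],[-0.62,0.0134,0.0024,-0.0267,0,0,0]]'
python3 - <<'E'
from h import *
where()
for T in (107,20,-5): p,R=pose(T,.010); p=p+PX*.0007-PY*.0005; go(p,R)
E
```

```text
clock: 9.55
tcp_pos: [0.4818, 0.0565, 0.2086]
tcp_rot: [-0.237, 0.943, -0.016, 0.233]
force: [-4.0, -0.0, 5.4]
width: 0.0175
grip_force: 4.9
clock 9.55 xyz port mm [ 0.7 -0.5 10. ] T 108.0 tilt 0.03 w 17.5 F port [0.7 1.1 6.6] Mz 0.0 q [-0.38 -0.01  0.13  2.33  0.1   0.35  1.73]
shift [ 0.0002 -0.0001 -0.    ] turn [ 0.005   0.0007 -0.0094] deg 1.0
shift [ 0.0002 -0.0001 -0.    ] turn [ 0.4366  0.079  -0.8708] deg 88.0
shift [ 0.0002 -0.0001 -0.    ] turn [ 0.5606  0.1016 -1.1184] deg 113.0
```

```bash
python3 -m crank '[[-0.62,0.0022,0.0004,-0.0045,0,0,0],[-0.62,0.0045,0.0008,-0.009,0,0,0],[-0.62,0.0045,0.0008,-0.009,0,0,0]]'; python3 -c "
from h import *
where()"
```

```text
clock: 9.93
tcp_pos: [0.4821, 0.0565, 0.2082]
tcp_rot: [-0.237, 0.943, -0.016, 0.233]
force: [-30.3, -4.1, 39.6]
width: 0.0174
grip_force: 26.0
clock 9.925 xyz port mm [ 0.7 -0.5  9.5] T 107.9 tilt 0.04 w 17.4 F port [ 1.4  9.2 49.1] Mz 0.01 q [-0.38 -0.01  0.13  2.33  0.1   0.35  1.73]
```

```bash
python3 -m crank '[[-0.62,-0.01,-0.002,0.02,0,0,0],[-0.62,-0.01,-0.002,0.02,0.055,0.01,-0.109],[-0.62,-0.01,-0.002,0.02,0.109,0.02,-0.218],[-0.62,-0.01,-0.002,0.02,0.164,0.03,-0.327],[-0.62,-0.01,-0.002,0.02,0.218,0.04,-0.435],[-0.62,-0.01,-0.002,0.02,0.273,0.05,-0.544],[-0.62,-0.01,-0.002,0.02,0.327,0.06,-0.653],[-0.62,-0.01,-0.002,0.02,0.382,0.07,-0.762],[-0.62,-0.01,-0.002,0.02,0.437,0.079,-0.87],[-0.62,-0.01,-0.002,0.02,0.437,0.079,-0.87]]'
python3 - <<'E'
from h import *
where()
for T in (0,-10): p,R=pose(T,.012); p=p+PX*.0007-PY*.0005; go(p,R)
E
```

```text
clock: 11.18
tcp_pos: [0.4805, 0.056, 0.2104]
tcp_rot: [0.484, 0.843, 0.151, 0.178]
force: [-0.6, -1.2, -0.4]
width: 0.0175
grip_force: 0.3
clock 11.175 xyz port mm [ 0.5 -0.1 12.2] T 20.0 tilt 0.02 w 17.5 F port [-1.1  0.9 -0. ] Mz 0.09 q [-0.34 -0.01  0.09  2.33  0.09  0.36  0.2 ]
shift [ 0.0021  0.0016 -0.0001] turn [ 0.0991  0.0181 -0.1983] deg 20.0
shift [ 0.0021  0.0016 -0.0001] turn [ 0.1487  0.0271 -0.2973] deg 30.0
```

```bash
python3 -m crank '[[-0.62,0,0,0,0.05,0.009,-0.1],[-0.62,0,0,0,0.1,0.018,-0.2],[-0.62,0,0,0,0.149,0.027,-0.297],[-0.62,0,0,0,0.149,0.027,-0.297]]'; python3 -c "
from h import *
where()"; python3 -m crank '[[-0.62,0,0,0,0.025,0.0045,-0.05],[-0.62,0,0,0,0.025,0.0045,-0.05]]'; python3 -c "
from h import *
where()"
```

```text
clock: 11.68
tcp_pos: [0.4809, 0.056, 0.2108]
tcp_rot: [0.684, 0.691, 0.192, 0.134]
force: [-0.2, -1.1, -1.3]
width: 0.0174
grip_force: 1.8
clock 11.675 xyz port mm [ 0.4 -0.6 12.4] T -9.7 tilt 0.07 w 17.4 F port [-1.   0.9 -1. ] Mz 0.08 q [-0.33 -0.01  0.08  2.32  0.1   0.36 -0.32]
clock: 11.92
tcp_pos: [0.4809, 0.056, 0.2108]
tcp_rot: [0.713, 0.661, 0.197, 0.126]
force: [1.9, -1.7, -1.7]
width: 0.0177
grip_force: 18.2
clock 11.925 xyz port mm [ 0.4 -0.6 12.4] T -14.6 tilt 0.08 w 17.7 F port [-2.  -0.6 -2.2] Mz 0.65 q [-0.33 -0.01  0.08  2.32  0.1   0.36 -0.41]
```

```bash
python3 -m crank '[[-0.62,0,0,0,-0.037,-0.0068,0.075],[-0.62,0,0,0,-0.072,-0.0132,0.145],[-0.62,0.0045,0.0008,-0.009,-0.072,-0.0132,0.145],[-0.62,0.008,0.0014,-0.016,-0.072,-0.0132,0.145],[-0.62,0.008,0.0014,-0.016,-0.072,-0.0132,0.145]]'; python3 -c "
from h import *
where()"; python3 -m crank '[[-0.62,0.0022,0.0004,-0.0045,0,0,0],[-0.62,0.0022,0.0004,-0.0045,0,0,0]]'; python3 -c "
from h import *
where()"
```

```text
clock: 12.55
tcp_pos: [0.4822, 0.0565, 0.2073]
tcp_rot: [0.626, 0.744, 0.18, 0.149]
force: [-0.5, -0.1, -0.2]
width: 0.0172
grip_force: 0.3
clock 12.55 xyz port mm [ 0.7 -0.2  8.7] T -0.4 tilt 0.09 w 17.2 F port [-0.   0.5  0.1] Mz 0.03 q [-0.33 -0.    0.08  2.33  0.09  0.35 -0.15]
clock: 12.8
tcp_pos: [0.4827, 0.0566, 0.2066]
tcp_rot: [0.625, 0.744, 0.181, 0.149]
force: [-0.1, -0.4, -1.1]
width: 0.0174
grip_force: 0.3
clock 12.8 xyz port mm [ 0.7 -0.4  7.8] T -0.4 tilt 0.1 w 17.4 F port [-0.3  0.7 -1. ] Mz 0.02 q [-0.33 -0.    0.08  2.33  0.09  0.35 -0.15]
```

```bash
python3 -m crank '[[-1,0,0,0,0,0,0],[-1,0,0,0,0,0,0],[-1,0,0,0,0,0,0]]' 15; python3 -c "
from h import *
where()"; python3 -m crank '[[-1,0,0,0,0.015,0.0027,-0.03],[-1,0,0,0,0.02,0.0036,-0.04],[-1,0,0,0,0.02,0.0036,-0.04]]'; python3 -c "
from h import *
where()"
```

```text
clock: 13.18
tcp_pos: [0.4827, 0.0565, 0.2066]
tcp_rot: [0.625, 0.744, 0.181, 0.149]
force: [-0.1, 0.7, -2.4]
width: 0.0141
grip_force: 14.8
clock 13.175 xyz port mm [ 0.6 -0.4  7.8] T -0.4 tilt 0.1 w 14.1 F port [ 0.7  1.  -2.1] Mz 0.1 q [-0.33 -0.    0.08  2.33  0.09  0.35 -0.15]
clock: 13.55
tcp_pos: [0.4826, 0.0566, 0.2066]
tcp_rot: [0.651, 0.722, 0.185, 0.143]
force: [-0.9, 0.8, -1.9]
width: 0.0145
grip_force: 15.6
clock 13.55 xyz port mm [ 0.7 -0.2  7.8] T -4.4 tilt 0.09 w 14.5 F port [ 0.9  1.5 -1.3] Mz 0.49 q [-0.33 -0.    0.08  2.33  0.09  0.35 -0.22]
```

```bash
python3 -m crank '[[-0.5,0,0,0,0,0,0],[-0.4,0,0,0,0,0,0],[-0.4,-0.02,-0.004,0.04,0,0,0],[-0.4,-0.06,-0.01,0.12,0,0,0],[-0.4,-0.12,-0.02,0.24,0,0,0],[0,-0.2,-0.04,0.5,0,0,0],[0,-0.3,-0.06,0.7,0,0,0],[0,-0.4,-0.06,0.8,0,0,0],[0,-0.5,-0.06,0.8,0,0,0],[0,-0.5,-0.06,0.8,0,0,0]]'
python3 - <<'E'
from h import *
where()
T=eyes.snapshot("top");S=eyes.snapshot("side")
f=lambda im,x,y,w,h,k:cv2.resize(im[y:y+h,x:x+w,::-1],None,fx=k,fy=k,interpolation=cv2.INTER_CUBIC)
cv2.imwrite("pics/h.png",np.vstack([np.hstack([f(T["color"],238,212,50,50,8),f(S["color"],245,270,50,50,8)]),np.hstack([f(T["color"],380,220,100,50,4),f(S["color"],330,140,100,50,4)])]))
for n,s,(x,y,w,h) in(("top",T,(245,220,35,38)),("side",S,(255,278,35,40))):
    im=s["color"][y:y+h,x:x+w]; m=(im.min(2)>150).astype(np.uint8)
    k,l,st,c=cv2.connectedComponentsWithStats(m)
    print(n,[(st[i].tolist(),(c[i]+[x,y]).round(2).tolist()) for i in range(1,k) if st[i][4]<60])
E
```

```text
clock: 14.8
tcp_pos: [0.3819, 0.0444, 0.3676]
tcp_rot: [0.651, 0.722, 0.187, 0.143]
force: [0.3, -1.0, 0.3]
width: 0.0459
grip_force: 0.0
clock 14.8 xyz port mm [  6.7  16.9 197.3] T -4.4 tilt 0.21 w 45.9 F port [-1.  -0.3  0.2] Mz 0.01 q [-0.33 -0.38  0.01  2.17  0.08  0.89 -0.25]
top [([16, 20, 1, 5, 5], [261.0, 242.0]), ([15, 26, 1, 1, 1], [260.0, 246.0])]
side [([31, 0, 4, 2, 5], [287.8, 278.2]), ([30, 11, 5, 18, 49], [287.9, 297.2]), ([20, 17, 7, 4, 14], [278.0, 296.36])]
```

View pics/h.png

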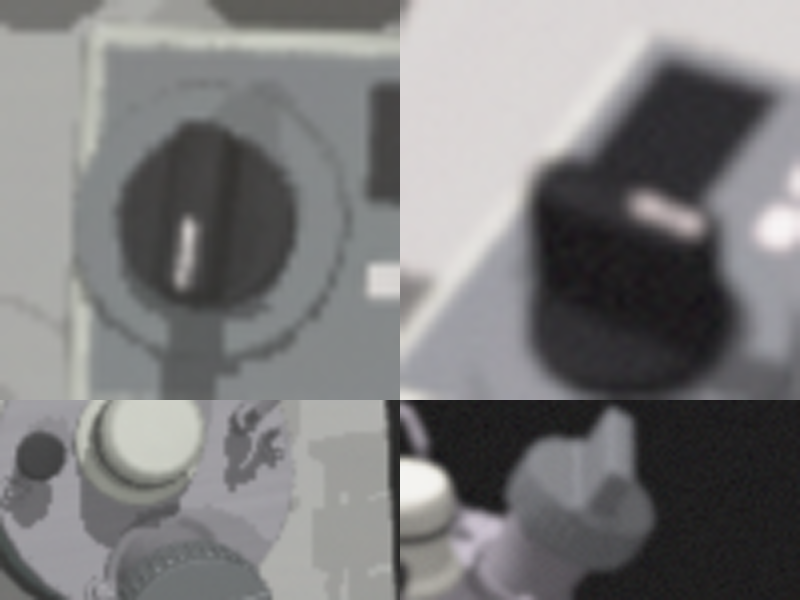

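The cap is seated on the port. In the knob view the white mark runs from top-crop (188,220) to (182,288), and the bar's top centre is at about (198,214), or top px (262.75,238.75). In the side view the bar's top centre is at (273.5,294.6) and the mark at (278,296.4).

Run:
```python
from h import *
T=eyes.snapshot("top");S=eyes.snapshot("side")
print("bar",tri(T,(262.75,238.75),S,(273.5,294.6)),"mark",tri(T,(261.1,243.6),S,(278,296.4)))
z=.096
a,b=onz(T,238+188/8,212+220/8,z),onz(T,238+182/8,212+288/8,z)
print("bar dir",np.degrees(np.arctan2(*(a-b)[1::-1])))
c=onz(T,262.75,238.75,z); m=(a+b)/2; print("ctr",c,"mark",m,"dir c-m",np.degrees(np.arctan2(*(c-m)[1::-1])))
print("flange ctr",onz(T,264,239.3,.066))
e=[onz(T,238+u/8,212+v/8,.058) for u,v in((95,30),(75,350))]; print("box edge dir",np.degrees(np.arctan2(*(e[0]-e[1])[1::-1])))
```

```text
bar (array([0.56797468, 0.35237263, 0.09620734]), np.float64(0.0030607308142167047)) mark (array([0.55855016, 0.35545965, 0.09823424]), np.float64(0.0029549194638100675))
bar dir -6.133425709809571
ctr [0.56655991 0.35182697 0.096     ] mark [0.55707345 0.3551149  0.096     ] dir c-m -19.115841952046836
flange ctr [0.56825968 0.35248606 0.066     ]
box edge dir -4.566100979408524
```

Run:
```python
from h import *
T=eyes.snapshot("top");S=eyes.snapshot("side")
print("mon corner",tri(T,(255,152),S,(190,190)), "top-left",tri(T,(212,72),S,(185,195)))
go([.568,.352,.20],tool(84)); print(Ro.from_quat(state()["tcp_rot"]).as_matrix().round(2))
p=np.array([.45,.25,.3]); go(p,tool(45))
```

```text
mon corner (array([0.69609066, 0.3456107 , 0.2631401 ]), np.float64(0.004240934800943841)) top-left (array([0.75638961, 0.38057187, 0.28662073]), np.float64(0.13198887719801392))
shift [ 0.9244  1.5374 -0.8323] turn [-0.2468  0.2109  0.8506] deg 81.9
[[-0.11  0.89  0.45]
 [ 0.99  0.08  0.08]
 [ 0.04  0.45 -0.89]]
shift [ 0.3344  1.0274 -0.3323] turn [-0.1531  0.2653  0.4263] deg 47.2
```

```bash
python3 -m crank '[[0,0.02,0.2,0,0,0,0],[0,0.1,0.5,0,-0.03,0.05,0.08],[0,0.2,0.8,0,-0.06,0.11,0.17],[0,0.33,1,-0.1,-0.1,0.17,0.26],[0,0.33,1,-0.33,-0.13,0.22,0.35],[0,0.33,1,-0.33,-0.153,0.265,0.426],[0,0.33,1,-0.33,-0.153,0.265,0.426],[0,0.33,1,-0.33,-0.153,0.265,0.426]]'
python3 - <<'E'
from h import *
go([.568,.352,.14],tool(84)); print(Ro.from_quat(state()["tcp_rot"]).as_matrix().round(2))
E
```

```text
clock: 16.1
tcp_pos: [0.449, 0.2447, 0.3008]
tcp_rot: [0.384, 0.923, 0.001, 0.001]
force: [-0.5, 0.3, 1.1]
width: 0.0462
grip_force: 0.0
shift [ 0.5951  0.5366 -0.8042] turn [-0.0015  0.0012  0.4352] deg 39.2
[[-0.7   0.71  0.  ]
 [ 0.71  0.7   0.  ]
 [-0.    0.   -1.  ]]
```

```bash
python3 -m crank '[[0,0.15,0.13,-0.3,0,0,0.11],[0,0.3,0.27,-0.6,0,0,0.22],[0,0.45,0.4,-0.8,0,0,0.33],[0,0.595,0.537,-0.804,0,0,0.435],[0,0.595,0.537,-0.804,0,0,0.435],[0,0.595,0.537,-0.804,0,0,0.435],[0,0.595,0.537,-0.804,0,0,0.435]]' 10
python3 - <<'E'
from h import *
go([.568,.352,.077],tool(84))
E
```

```text
clock: 16.98
tcp_pos: [0.5675, 0.3514, 0.1414]
tcp_rot: [0.052, 0.999, 0.001, 0.001]
force: [-0.3, 0.3, 0.0]
width: 0.0461
grip_force: 0.0
shift [ 0.0024  0.0028 -0.3221] turn [-0.001   0.0013 -0.0005] deg 0.2
```

```bash
python3 -m crank '[[0,0.002,0.003,-0.15,0,0,0],[0,0.002,0.003,-0.25,0,0,0],[0,0.002,0.003,-0.32,0,0,0],[0,0.002,0.003,-0.32,0,0,0],[-1,0.002,0.003,-0.32,0,0,0],[-1,0.002,0.003,-0.32,0,0,0],[-1,0.002,0.003,-0.32,0,0,0],[-1,0.002,0.003,-0.32,0,0,0]]' 10; python3 -c "
from h import *
s=state();print(s['force'],s['torque'],s['joint_positions'].round(2))"
```

```text
clock: 17.98
tcp_pos: [0.5683, 0.3546, 0.0765]
tcp_rot: [0.051, 0.999, 0.002, 0.001]
force: [0.6, 6.9, 0.8]
width: 0.014
grip_force: 10.0
[0.61298737 6.93549009 0.7513648 ] [ 1.45785088e+00  1.08284112e-01 -5.30283942e-04] [-0.46  0.66 -0.28  1.59  0.21  0.91  0.66]
```

```bash
python3 -m crank '[[-1,0,0.014,0,0,0,0],[-1,0,0.014,0,0,0,-0.11],[-1,0,0.014,0,0,0,-0.22],[-1,0,0.014,0,0,0,-0.33],[-1,0,0.014,0,0,0,-0.44],[-1,0,0.014,0,0,0,-0.55],[-1,0,0.014,0,0,0,-0.66],[-1,0,0.014,0,0,0,-0.77],[-1,0,0.014,0,0,0,-0.88],[-1,0,0.014,0,0,0,-0.88]]'; python3 -c "
from h import *
s=state();print(s['force'],s['torque'],s['joint_positions'].round(2),s['tcp_pos'])"
```

```text
clock: 19.23
tcp_pos: [0.5681, 0.3546, 0.0764]
tcp_rot: [0.677, 0.736, -0.0, 0.001]
force: [-2.5, -2.3, 5.5]
width: 0.0138
grip_force: 10.0
[-2.53861163 -2.34490724  5.48687652] [-0.65936771  0.44862495  0.03794725] [-0.7   0.65  0.09  1.61 -0.07  0.88 -0.5 ] [0.5681138  0.35460586 0.07641689]
```

```bash
python3 -m crank '[[-1,0,0,0,0,0,-0.06],[-1,0,0,0,0,0,-0.09],[-1,0,0,0,0,0,-0.09]]'; python3 -c "
from h import *
s=state();print(s['force'],s['torque'])"; python3 -m crank '[[-1,0,0,0,0,0,-0.06],[-1,0,0,0,0,0,-0.06]]'; python3 -c "
from h import *
s=state();print(s['force'],s['torque'])"
```

```text
clock: 19.6
tcp_pos: [0.5681, 0.3549, 0.0764]
tcp_rot: [0.726, 0.687, 0.0, 0.001]
force: [-1.5, -2.3, 5.7]
width: 0.0148
grip_force: 10.2
[-1.53886748 -2.33290758  5.67296715] [-0.67597303  0.49529553  0.2261912 ]
clock: 19.85
tcp_pos: [0.5681, 0.3552, 0.0762]
tcp_rot: [0.757, 0.653, 0.0, 0.001]
force: [-1.7, -1.7, 5.4]
width: 0.0161
grip_force: 10.5
[-1.70379147 -1.68857592  5.40545836] [-0.55974681  0.44007464  0.24894534]
```

```bash
python3 -m crank '[[0,0,0,0,0,0,0],[0,0,0,0,0,0,0],[0,0,0,0.15,0,0,0],[0,0,0,0.4,0,0,0],[0,-0.2,0,0.6,0,0,0],[0,-0.5,0,0.8,0,0,0],[0,-0.8,0,0.8,0,0,0],[0,-0.8,0,0.8,0,0,0]]'
python3 - <<'E'
from h import *
T=eyes.snapshot("top");S=eyes.snapshot("side")
# knob mark: white pixels on the dark knob
x,y=245,220; im=T["color"][y:y+38,x:x+38]; m=(im.min(2)>120)&True
k,l,st,c=cv2.connectedComponentsWithStats(m.astype(np.uint8))
print([(st[i].tolist(),onz(T,*(c[i]+[x,y]),.096).round(3).tolist()) for i in range(1,k) if 2<=st[i][4]<60])
# cap: predicted bar-top ends (home) in both views; sample pixel colours at them
for h in(.0305,.0385):
  for a in(-.024,0,.024):
    P=RIM+PZ*h+PX*a; print(h,a,[(proj(s,P).round(1).tolist(),s["color"][int(proj(s,P)[1]),int(proj(s,P)[0])].tolist()) for s in(T,S)])
cv2.imwrite("pics/z.png",T["color"][:,:,::-1])
# bar angle from edges in the side view
x,y=345,130; e=cv2.Canny(S["color"][y:y+60,x:x+60],60,150)
L=cv2.HoughLinesP(e,1,np.pi/90,10,minLineLength=9,maxLineGap=2)
print("lines",[] if L is None else (L[:,0]+[x,y,x,y]).tolist()[:12]); q=proj(S,RIM+PZ*.03+PX*.02)-proj(S,RIM+PZ*.03-PX*.02); print("px dir",q)
x,y=400,245; e=cv2.Canny(T["color"][y:y+60,x:x+60],60,150)
L=cv2.HoughLinesP(e,1,np.pi/90,10,minLineLength=12,maxLineGap=2)
print("lines",[] if L is None else (L[:,0]+[x,y,x,y]).tolist()[:12]); print(proj(T,RIM+PZ*.03+PX*.02)-proj(T,RIM+PZ*.03-PX*.02))
E
```

```text
clock: 20.85
tcp_pos: [0.4039, 0.3563, 0.2367]
tcp_rot: [0.756, 0.655, 0.0, -0.001]
force: [1.4, 1.0, 0.5]
width: 0.0457
grip_force: 0.0
[([7, 17, 8, 2, 16], [0.569, 0.366, 0.096]), ([11, 34, 15, 2, 25], [0.537, 0.352, 0.096])]
0.0305 -0.024 [([447.8, 279.8], [120, 123, 125]), ([386.0, 143.6], [29, 29, 30])]
0.0305 0 [([433.7, 282.7], [129, 133, 134]), ([385.0, 149.5], [25, 25, 26])]
0.0305 0.024 [([419.7, 285.7], [129, 132, 134]), ([384.1, 155.7], [139, 135, 127])]
0.0385 -0.024 [([449.2, 281.8], [115, 118, 119]), ([388.3, 140.3], [92, 92, 94])]
0.0385 0 [([435.0, 284.8], [104, 107, 108]), ([387.3, 146.2], [25, 24, 25])]
0.0385 0.024 [([420.9, 287.8], [103, 106, 108]), ([386.4, 152.4], [40, 39, 38])]
lines [[370, 151, 379, 152], [378, 141, 400, 141], [358, 131, 367, 138], [356, 162, 361, 147], [389, 153, 398, 153], [359, 184, 362, 168]]
px dir [-1.62738219 10.1100092 ]
lines [[428, 249, 445, 263], [411, 274, 422, 294], [402, 268, 415, 283], [413, 276, 447, 267], [409, 280, 447, 269], [418, 286, 450, 277], [418, 284, 438, 278], [424, 290, 444, 284], [448, 257, 454, 245], [434, 280, 447, 276]]
[-23.39074264   4.93244449]
```

```bash
python3 -c "
from h import *
print(r.sign_off())"
```

```text
the job is handed in; nothing more can be done
None
```

I closed the port with the larger cap and turned it forward to its stop, then turned the stirrer knob clockwise to its stop, and handed the job in at about 21 s. I judged the drop into the thread and both stops from force and height readings; the last picture put the bar about 4° off my estimate of home, which I took as error in the port's direction and did not re-check.

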